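Stop the stall's grinder, clear the chisel, reset the stop

TASK

A cold chisel was left on the bench grinder's tool rest: first press the mushroom stop on the grey box down until it latches and stays down by itself, and only then take the chisel off the rest and lay it flat in the aluminium tray (set it down, do not drop it). With the chisel in the tray, twist the mushroom clockwise, taking new grips as needed, until it comes free and springs fully back up, then let go. Do not shift or knock over the other things on the counter.

Things in the scene. Friction and masses are not known exactly. Their poses are not given: they have to be found in the camera images.
- station: stop station: grey box 120 x 120 mm, 80 mm high, fixed to the counter, the black mushroom stop upright on its top. Origin at the centre of its underside, z up; the mushroom's axis is its z axis. A flat collar 68 mm across and 4 mm high rings the stem on the box's top. Latched down, the mushroom's underside stays 22 mm above the box's top, 18 mm above the collar.
- cap_top (a point): centre of the top of the black mushroom cap, on its axis. Round, 52 mm across, 24 mm tall, upright fluted sides (rounded in the top 6 mm), on a 30 mm stem. Up, its top is 138 mm and underside 114 mm above the counter; latched, 12 mm lower. Spring: 5 N up, 11 N fully pressed; the latch adds some N on the way (about 14 N in all): press on until it bottoms. Do not turn it before it is pressed.
- stop_plunger (a joint): how far the mushroom is pressed, m, growing downwards: 0 up, about 0.012 latched, 0.016 at the end of its travel. It must go down a little past 0.012 to latch; then it stays down when let go. When the twist frees it, the spring (about 9 N) pushes up: felt as an upward push while a grip holds it, and it rises fully once the grip opens.
- stop_knob (a joint): clockwise turn of the mushroom seen from above, rad. Starts between 0 and 0.4; end stops at 0 and 6.2; takes about 0.06 N m; stays where left. The latch lets go only inside a span about 0.6 rad wide, whose middle is unknown, between 2.2 and 2.8: find it by feel, or let go and look now and then. Turned past the span while held down, it stays latched: turn back. Most wrists need two grips or more.
- grinder: bench grinder fixed to the counter. Origin on the counter under the middle of its tool rest; x points from the rest to the wheel. The rest is a steel plate 100 mm (x) by 70 mm (y), top 65 mm above the counter. The wheel, 150 mm across, has its front edge 95 mm from the origin along x; the light metal motor lies beside it on the +y side, from x = 108 mm. About 205 mm high.
- chisel_mid (a point): middle of the cold chisel, 10 mm above its underside: a dark steel square bar 20 x 20 mm, 180 mm long (x along its length, z up), its last 55 mm towards +x thinned to 12 mm. It lies flat on the rest with its edge to the wheel. About 0.35 kg.
- tray_in (a point): centre of the inner floor (5 mm above the counter) of the open aluminium tray, fixed to the counter: 250 mm (x) by 170 mm (y), 30 mm high outside, walls 5 mm thick.
- wrench_grip (a point): handle of a steel wrench, 170 mm long, lying flat. A bystander: leave alone.
- screwdriver_grip (a point): handle of a screwdriver, 190 mm long, lying flat. A bystander: leave alone.
- tin: steel tin, 70 mm in diameter, 85 mm tall; origin at the centre of its underside. A bystander: leave alone.
- door_knob: loose brass door knob, 56 mm in diameter, 55 mm tall, standing on its flange (not a control); origin at the centre of its underside. A bystander: leave alone.
- jar: amber glass jar with a steel lid, 64 mm in diameter, 90 mm tall; origin at the centre of its underside. A bystander: leave alone.
- hammer_grip (a point): handle of a hammer, 260 mm long, lying flat. A bystander: leave alone.
There are look-alikes about, which are no part of the job. There is more than one size of the station; the job needs the larger.

How it is judged:
By the outcome, as a careful person would: the job done as asked, in the order asked, and still so for the second after the job is handed in, with the robot touching nothing.
It also fails if it takes over 72 s, if anything falls off the work surface, if the arm or the gripper's body presses on something with over 40 N, if the wrist force passes 120 N, or if a joint passes its speed limit or range.

ROBOT

A 6-joint arm with a two-finger parallel gripper is mounted at the origin on the work surface. World frame = base frame: x ahead of the robot, y to its left, z up, the work surface at z = 0. Lengths are in mm, angles in rad, forces in N, time in s.
With the tool pointing down it reaches from about 300 to 775 mm from the base axis. Payload 14.6 kg.
Tool frame: the origin (TCP) lies at the very end of the fingers, on their centre line; the grasp point (between the pads) lies 19 mm behind it; z points along the fingers, y is the direction in which the jaws open and shut (so a half turn about z gives the same grasp; the last joint's range is limited). The gripper opens to 94 mm and grips with 3 to 60 N. Pads are 16 mm wide; open, the fingers measure 119 mm over their backs; the gripper's body (75 mm by 177 mm) begins 78 mm behind the grasp point.
Start: joints at [-1.234, 0.3, 1.521, -0, 1.321, -0.067], TCP at [216.096, -505.759, 205.446] pointing down, gripper open.
Joint ranges: [-3.03, 3.03], [-0.79, 2.21], [0.23, 2.52], [-1.04, 4.18], [0, 3.07], [-2.55, 2.55]. Speed limits (rad/s): [2.22, 2.22, 2.57, 3.14, 3.14, 3.14].

INTERFACE

Orientations are given as a unit quaternion [x, y, z, w].
In Python, from rig import r, optics, job_done gives the robot as it stands.
- The arm moves only by the tool drive_tool, never from a script. Its argument "commands" is one flat list of numbers, 7 for each row, row after row: the finger opening in m, from 0 to 0.094, then the shift along the tool's x, y, z in m, then the turn, a rotation vector about the tool's x, y, z in rad. In form: [claw, tx, ty, tz, rx, ry, rz, claw, tx, ty, tz, rx, ry, rz, ...]. A call has 1 to 20 rows; each row is the pose to reach, as a shift and turn from the pose measured when the call began, along the tool's axes at that moment; what a row does not reach only later rows make up. A row lasts 1/10 s, in which the tool goes at most 50 mm and 8.59 degrees, less where a joint would pass 70% of its speed; a pose out of reach is approached as far as the arm can. A call with a gripper value outside its range is refused whole. The fingers move at their own pace and stop on an object; "squeeze" is the grip in N (left out, the last holds). Time passes only in rows, so rows that repeat a pose let the fingers close. It gives the time, the measured TCP pose, the force and the opening at its end, in the units of the state.
- r.get_state(): the state, without advancing time (a new reading comes with each control period).
- optics.read_camera(name): name is "scene" or "side" or "wrist"; returns the picture (400x640x3 uint8, red, green, blue); there is no depth.
- optics.calibration(name): a dict with "K" (3x3 intrinsics, pixels), "origin" and "attitude" of the camera in the world. Camera axes: x right, y down, z forward; pixel columns grow to the right and rows downward; lengths in mm; the calibration is good to about 2 mm. A picture is of the moment at which its call begins: read the wrist's pose just before it. calibration takes no time and is no camera call; for the wrist camera it gives the pose at the moment of the call.
- job_done(): hands the job in, once; it reports no verdict.
The state is a dict: "time_s": time; "joint_positions": joint angles; "qd": joint speeds; "joint_torque": joint torques, N m; "eef_pos": TCP position; "tool_rot": TCP orientation; "ft_force": force on the tool from outside, world axes, zero at the start; "ft_torque": the same for the moment, N m; "gripper_width": finger opening in mm.
Only numpy, scipy, OpenCV 4.12 (cv2) and the standard library are available. Lean on these libraries where they do the work, as an engineer would, in place of code of your own. Each camera call takes 0.05 s, during which the arm holds its last target.

## Working session

There is one attempt and no reset: what is moved stays moved. The work goes in short steps, Python scripts to look and compute and a tool call to move; the robot and the scene stay as the last step left them, time stands still between calls to the robot, and variables do not carry over. Pictures are saved under pics/ and viewed, and the job is handed in when it is done.

Besides the shell and the picture viewer there is one more tool, called in YAML: its name, and indented under it one key for each argument. drive_tool: Moves the arm, as the interface text tells. Its arguments: {"type":"object","properties":{"commands":{"type":"array","items":{"type":"number"}},"squeeze":{"type":"number"}},"required":["commands"]}

```bash
ls; mkdir -p pics; python3 - <<'E'
from rig import r, optics
import cv2, numpy as np
s=r.get_state()
for k,v in s.items(): print(k,np.round(v,4))
for n in("scene","side","wrist"):
    c=optics.calibration(n); print(n,{k:np.round(v,4).tolist() for k,v in c.items()})
    im=optics.read_camera(n); cv2.imwrite(f"pics/{n}0.png",im[:,:,::-1])
E
```

```text
pics
time_s 0.0
joint_positions [-1.2336  0.3005  1.5216  0.      1.3207 -0.0666]
qd [-0.0016  0.001  -0.0011  0.0003  0.0008  0.0014]
joint_torque [ 8.00000e-04 -5.31804e+01 -3.52738e+01  7.09000e-02  2.44000e-02
 -0.00000e+00]
eef_pos [ 216.0155 -505.4947  204.8602]
tool_rot [ 9.797e-01  2.005e-01 -1.000e-04 -6.000e-04]
ft_force [-0.4034  0.0099  0.079 ]
ft_torque [ 0.0251 -0.0375  0.02  ]
gripper_width 94.0397
scene {'K': [[471.8472, 0.0, 312.2887], [0.0, 471.8472, 201.9353], [0.0, 0.0, 1.0]], 'origin': [1376.0012, 803.7949, 1177.0093], 'attitude': [0.3398, 0.8431, -0.3863, -0.1567]}
side {'K': [[424.713, 0.0, 322.6088], [0.0, 424.713, 196.9318], [0.0, 0.0, 1.0]], 'origin': [438.9955, -1006.3336, 953.8811], 'attitude': [0.9136, -0.0543, 0.0167, -0.4025]}
wrist {'K': [[277.0702, 0.0, 320.6325], [0.0, 277.0702, 203.8159], [0.0, 0.0, 1.0]], 'origin': [293.2791, -473.2743, 384.571], 'attitude': [0.8259, -0.5451, -0.0795, 0.12]}
```

View pics/scene0.png

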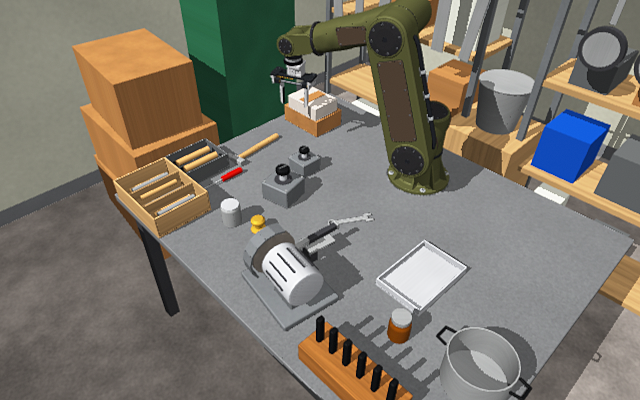

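View pics/side0.png

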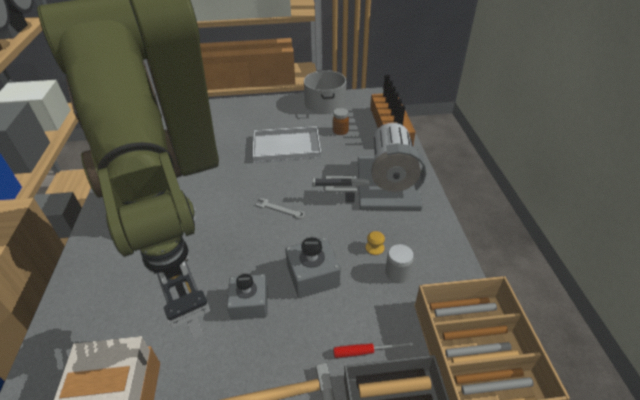

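View pics/wrist0.png

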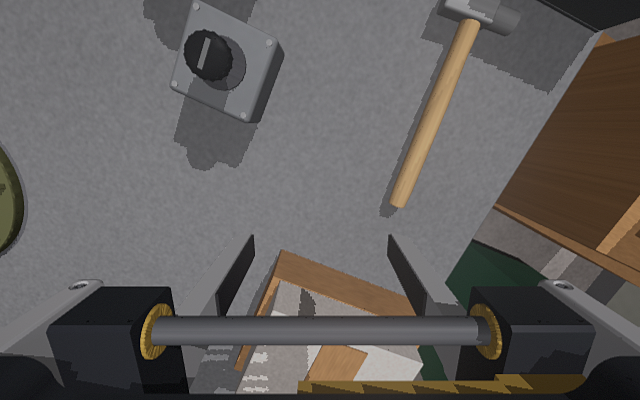

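Two candidates for the station. The larger is at scene (283,185) / side (312,265). The smaller look-alike is at scene (304,160) / side (246,292), and it is also the one in the wrist view at (225,60). The chisel is on the rest at scene (312,240) / side (335,183), and the wrench, at scene (350,218) / side (280,208), could be mistaken for it. I'll check with close crops.

```bash
cat > h.py <<'E'
import numpy as np, cv2
from scipy.spatial.transform import Rotation as R
from rig import r, optics
def cal(n):
    c=optics.calibration(n); return np.array(c["K"]),np.array(c["origin"]),R.from_quat(c["attitude"]).as_matrix()
def P(c):
    K,o,A=c; return K@np.hstack([A.T,-(A.T@o)[:,None]])
def proj(c,p):
    p=np.atleast_2d(p); q=P(c)@np.vstack([p.T,np.ones(len(p))]); return (q[:2]/q[2]).T
def tri(c1,u1,c2,u2):
    q=cv2.triangulatePoints(P(c1),P(c2),np.float64(u1).reshape(2,1),np.float64(u2).reshape(2,1)); return (q[:3]/q[3]).ravel()
def onz(c,u,z):
    K,o,A=c; d=A@np.linalg.solve(K,[u[0],u[1],1]); return o+d*(z-o[2])/d[2]
def crop(im,x0,y0,w,h,s,name):
    cv2.imwrite(name,cv2.resize(im[y0:y0+h,x0:x0+w],None,fx=s,fy=s,interpolation=cv2.INTER_CUBIC))
E
python3 - <<'E'
from h import *
a=cv2.imread("pics/scene0.png"); b=cv2.imread("pics/side0.png")
crop(a,230,140,160,120,5,"pics/sc_c.png")
crop(b,220,120,200,150,4,"pics/si_c.png"); crop(b,220,220,133,100,6,"pics/si_d.png")
E
```

```text
(no output)
```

View pics/sc_c.png

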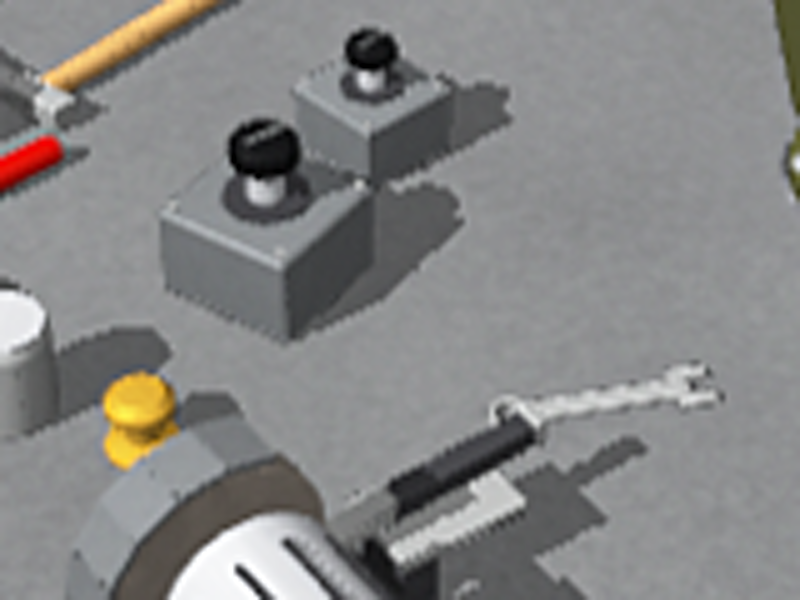

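View pics/si_c.png

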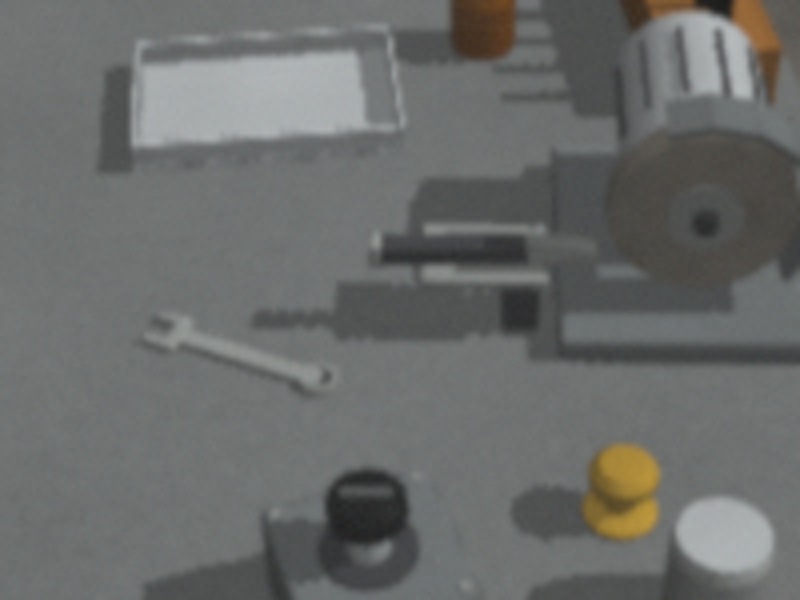

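View pics/si_d.png

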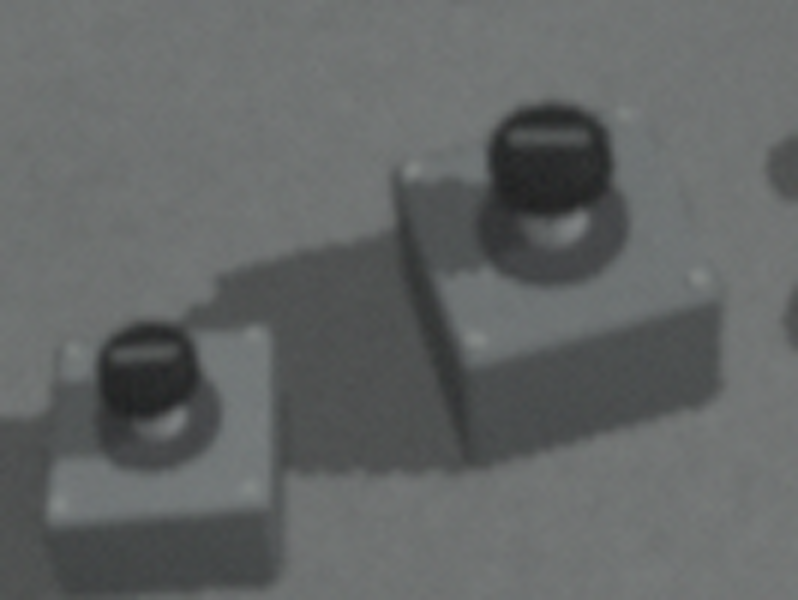

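```bash
python3 - <<'E'
from h import *
S=cal("scene");D=cal("side")
def sc(x,y):return(x/5+229.6,y/5+139.6)
def si(x,y):return(x/4+219.6,y/4+119.6)
def sd(x,y):return(x/6+219.6,y/6+219.6)
np.set_printoptions(precision=1,suppress=True)
print("cap",tri(S,sc(264,133),D,sd(550,135)))
print("small cap",tri(S,sc(371,42),D,sd(148,352)))
# chisel: shoulder
print("chisel butt top", tri(S,sc(528,422),D,si(380,234)))
print("chisel shoulder", tri(S,sc(393,487),D,si(526,250)))
for p in [(380,248),(526,248),(595,247)]: print("chisel@85",onz(D,si(*p),80))
for p in[(137,42),(390,27),(405,130),(132,147)]: print("tray",onz(D,si(*p),30))
for p in[(426,241),(500,470),(370,296),(285,328)]: print("tray sc",onz(S,(p[0],p[1]),30))
for n,p in dict(jar=(483,50),knob=(620,530),tin=(720,540)).items(): print(n,onz(D,si(*p),0))
for p in[(410,170),(475,340),(700,280),(627,115)]: print("screw",onz(D,sd(*p),80))
print("wrench",onz(D,si(165,330),5),onz(D,si(325,378),5))
print("tin top",onz(D,si(723,535),85))
E
```

```text
cap [ 479.  -285.3  139.1]
small cap [ 306.9 -353.   105.8]
chisel butt top [518.8  28.   86.1]
chisel shoulder [627.5   4.6  80.4]
chisel@85 [517.8  17.9  80. ]
chisel@85 [632.5   3.1  80. ]
chisel@85 [686.8  -2.7  80. ]
tray [317.5 415.4  30. ]
tray [565.2 408.9  30. ]
tray [561.2 238.4  30. ]
tray [314.1 245.   30. ]
tray sc [312.3 260.4  30. ]
tray sc [786.2 802.3  30. ]
tray sc [626.7 281.   30. ]
tray sc [887.1 187.7  30. ]
jar [656.9 401.3   0. ]
knob [ 666.9 -225.     0. ]
tin [ 736.5 -243.1   -0. ]
screw [ 419.2 -247.4   80. ]
screw [ 441.5 -344.8   80. ]
screw [ 540. -325.   80.]
screw [ 519.8 -226.7   80. ]
wrench [339.7  25.4   5. ] [465.6 -46.7   5. ]
tin top [ 712.9 -307.2   85. ]
```

```bash
cat >> h.py <<'E'
def go(p,yaw=None):
    "print tool-frame shift (m) and turn to reach world p (mm), tool straight down with tool-x heading yaw(deg)"
    s=r.get_state(); A=R.from_quat(s["tool_rot"]); x=A.as_matrix()[:,0]; y0=np.degrees(np.arctan2(x[1],x[0]))
    if yaw is None: yaw=y0
    T=R.from_matrix(np.array([[np.cos(np.radians(yaw)),np.sin(np.radians(yaw)),0],[np.sin(np.radians(yaw)),-np.cos(np.radians(yaw)),0],[0,0,-1]]).astype(float))
    d=A.inv().apply(np.array(p)-s["eef_pos"])/1000
    rv=(A.inv()*T).as_rotvec()
    print("t",s["time_s"],"pos",np.round(s["eef_pos"],1),"yaw",round(y0,1),"q",np.round(s["joint_positions"],2),"F",np.round(s["ft_force"],1),"w",round(s["gripper_width"],1))
    print("shift",np.round(d,4),"turn",np.round(rv,4))
E
python3 -c "
from h import *
go([479,-285.3,205]);go([479,-285.3,145])"
```

```text
t 0.15 pos [ 216.  -505.6  205. ] yaw 23.1 q [-1.23  0.3   1.52 -0.    1.32 -0.07] F [ 0.6 -0.1  0.3] w 94.2
shift [ 3.284e-01 -9.920e-02  1.000e-04] turn [-0.0009 -0.0001  0.    ]
t 0.15 pos [ 216.  -505.6  205. ] yaw 23.1 q [-1.23  0.3   1.52 -0.    1.32 -0.07] F [ 0.6 -0.1  0.3] w 94.2
shift [ 0.3284 -0.0992  0.0601] turn [-0.0009 -0.0001  0.    ]
```

drive_tool:
  commands: [0,0.041,-0.0124,0,0,0,0,0,0.082,-0.0248,0,0,0,0,0,0.123,-0.0372,0,0,0,0,0,0.164,-0.0496,0,0,0,0,0,0.205,-0.062,0,0,0,0,0,0.246,-0.0744,0,0,0,0,0,0.287,-0.0868,0,0,0,0,0,0.3284,-0.0992,0,0,0,0,0,0.3284,-0.0992,0,0,0,0,0,0.3284,-0.0992,0.03,0,0,0,0,0.3284,-0.0992,0.045,0,0,0,0,0.3284,-0.0992,0.045,0,0,0]
  squeeze: 15

```text
time_s: 1.35
eef_pos: [477.8, -285.1, 158.0]
tool_rot: [0.98, 0.2, -0.002, -0.002]
ft_force: [-0.4, 0.7, -0.2]
gripper_width: 1.6
```

```bash
python3 - <<'E'
from h import *
w=cal("wrist"); go([479,-285.3,140])
b=optics.read_camera("wrist"); cv2.imwrite("pics/w1.png",b[:,:,::-1])
a=optics.read_camera("side"); crop(a[:,:,::-1],230,180,160,120,5,"pics/s1.png")
np.save("w1.npy",np.hstack([w[0],w[1][:,None],w[2]]))
print(proj(w,[[479,-285.3,138]]))
E
```

```text
t 1.35 pos [ 477.8 -285.1  158. ] yaw 23.1 q [-0.6   0.36  1.56  0.    1.23  0.56] F [-0.4  0.7 -0.2] w 1.6
shift [0.0011 0.0007 0.018 ] turn [-0.0042  0.0022 -0.    ]
[[320.81713245 232.64929523]]
```

View pics/w1.png

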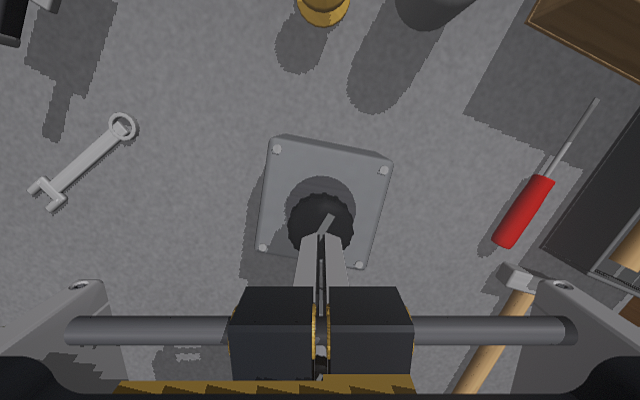

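View pics/s1.png

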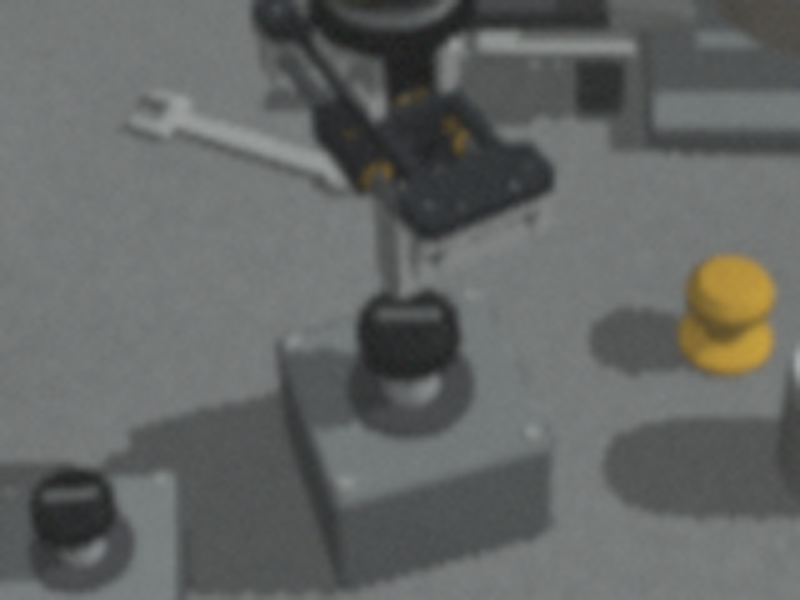

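The wrist view shows the closed tips at (321,233), over the middle of the cap, which spans about x 288–354. The large station is confirmed. I'll press now.

drive_tool:
  commands: [0,0.001,0.0005,0.01,0,0,0,0,0.001,0.0005,0.018,0,0,0,0,0.001,0.0005,0.022,0,0,0,0,0.001,0.0005,0.026,0,0,0,0,0.001,0.0005,0.03,0,0,0,0,0.001,0.0005,0.033,0,0,0,0,0.001,0.0005,0.035,0,0,0,0,0.001,0.0005,0.0365,0,0,0,0,0.001,0.0005,0.0365,0,0,0]

```text
time_s: 2.35
eef_pos: [480.1, -286.0, 124.9]
tool_rot: [0.98, 0.2, 0.0, 0.0]
ft_force: [-2.5, 1.2, 9.0]
gripper_width: 0.1
```

drive_tool:
  commands: [0,0,0,0.003,0,0,0,0,0,0,0.005,0,0,0,0,0,0,0.006,0,0,0]

```text
time_s: 2.65
eef_pos: [481.0, -286.7, 121.7]
tool_rot: [0.98, 0.2, 0.002, 0.002]
ft_force: [-7.9, 5.4, 32.2]
gripper_width: 0.5
```

It bottomed at 32 N with the tip at z 121.7. I'll lift off and check the latch.

drive_tool:
  commands: [0,0,0,-0.005,0,0,0,0,0,0,-0.025,0,0,0,0,0,0,-0.06,0,0,0,0.094,0,0,-0.11,0,0,0,0.094,0,0,-0.12,0,0,0]

```text
time_s: 3.15
eef_pos: [481.8, -287.2, 247.3]
tool_rot: [0.98, 0.2, 0.004, 0.004]
ft_force: [0.8, -0.3, 0.1]
gripper_width: 13.3
```

```bash
python3 - <<'E'
from h import *
D=cal("side")
a=optics.read_camera("side")[:,:,::-1]; cv2.imwrite("pics/sideb.png",a); crop(a,230,180,160,120,5,"pics/s2.png")
go([560,10,250],83)
print(proj(D,[[479,-285,138],[479,-285,126]]))
E
```

```text
t 3.2 pos [ 481.6 -287.1  246.2] yaw 23.1 q [-0.6   0.29  1.44  0.    1.4   0.56] F [ 0.6 -0.5  1.5] w 16.7
shift [ 0.1888 -0.2424 -0.0049] turn [ 1.1700e-02 -6.0000e-04 -1.0451e+00]
[[310.60232661 241.96706507]
 [310.75334834 245.0760861 ]]
```

View pics/s2.png

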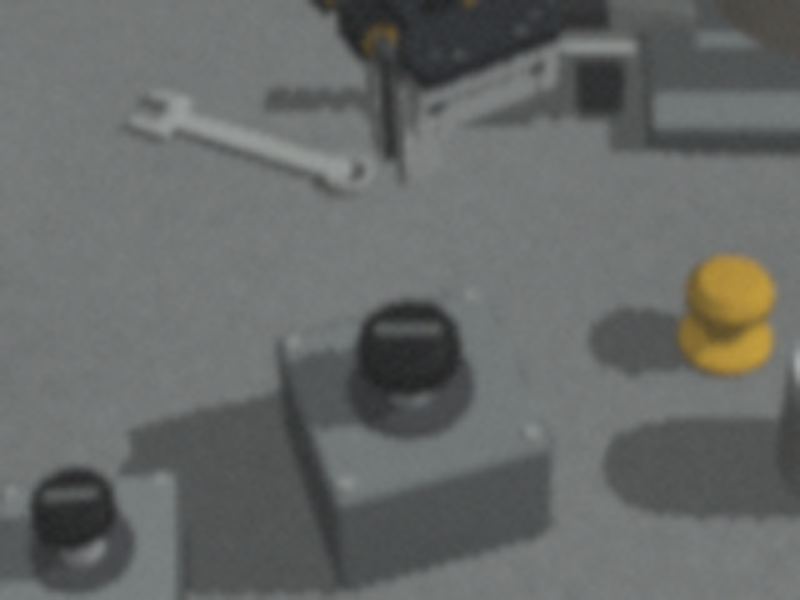

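The cap now stands 15 crop px (about 12 mm) lower at (410,328), so it is latched. Next is the chisel, using yaw ≈173° so the camera side faces away from the wheel.

```bash
python3 - <<'E'
from h import *
go([595,12,235],173)
E
```

```text
t 3.2 pos [ 481.6 -287.1  246.2] yaw 23.1 q [-0.6   0.29  1.44  0.    1.4   0.56] F [ 0.6 -0.5  1.5] w 16.7
shift [ 0.2217 -0.2306  0.0104] turn [ 0.0113  0.0102 -2.6158]
```

drive_tool:
  commands: [0.094,0.012,-0.013,0,0,0,-0.145,0.094,0.025,-0.026,0,0,0,-0.29,0.094,0.037,-0.038,0,0,0,-0.435,0.094,0.049,-0.051,0,0,0,-0.58,0.094,0.062,-0.064,0,0,0,-0.725,0.094,0.074,-0.077,0,0,0,-0.87,0.094,0.086,-0.09,0,0,0,-1.015,0.094,0.098,-0.102,0,0,0,-1.16,0.094,0.111,-0.115,0,0,0,-1.305,0.094,0.123,-0.128,0,0,0,-1.45,0.094,0.136,-0.141,0,0,0,-1.595,0.094,0.148,-0.154,0,0,0,-1.74,0.094,0.16,-0.167,0,0,0,-1.885,0.094,0.172,-0.179,0,0,0,-2.03,0.094,0.185,-0.192,0,0,0,-2.175,0.094,0.197,-0.205,0,0,0,-2.32,0.094,0.209,-0.218,0,0,0,-2.465,0.094,0.2217,-0.2306,0.005,0.0113,0.0102,-2.6158,0.094,0.2217,-0.2306,0.0104,0.0113,0.0102,-2.6158]

```text
time_s: 5.1
eef_pos: [595.2, 13.4, 233.2]
tool_rot: [0.059, 0.998, 0.0, -0.001]
ft_force: [-0.4, 0.3, -0.8]
gripper_width: 94.2
```

```bash
python3 - <<'E'
from h import *
w=cal("wrist"); go([595,12,235],173)
b=optics.read_camera("wrist"); cv2.imwrite("pics/w2.png",b[:,:,::-1])
np.save("w2.npy",np.hstack([w[0],w[1][:,None],w[2]]))
E
```

```text
t 5.1 pos [595.2  13.4 233.2] yaw 173.2 q [-0.04  0.38  1.34  0.    1.42 -1.49] F [-0.4  0.3 -0.8] w 94.2
shift [-0.     -0.0014 -0.0018] turn [ 0.0002 -0.0018  0.0042]
```

View pics/w2.png

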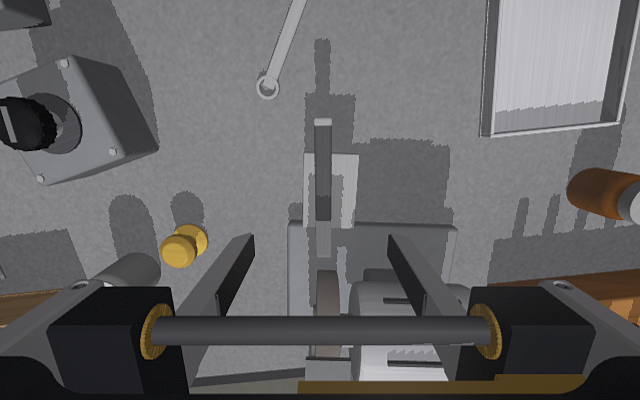

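```bash
python3 - <<'E'
from h import *
b=cv2.imread("pics/w2.png"); crop(b,270,100,120,170,4,"pics/w2c.png")
E
```

```text
(no output)
```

View pics/w2c.png

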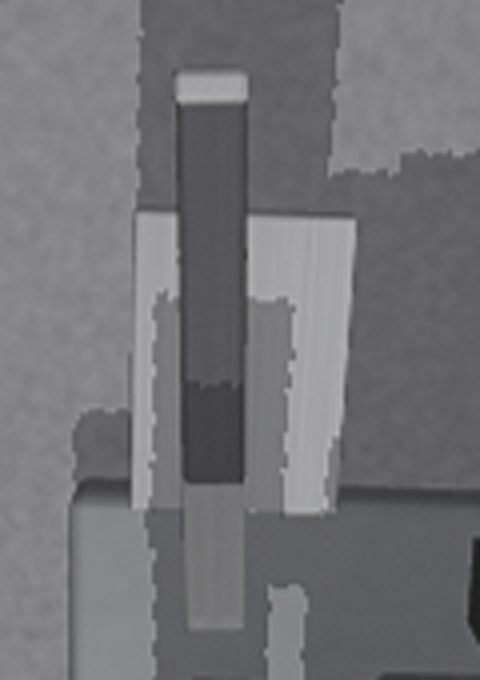

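```bash
python3 - <<'E'
from h import *
np.set_printoptions(precision=1,suppress=True)
a=np.load("w2.npy"); w=(a[:,:3],a[:,3],a[:,4:]); D=cal("side"); S=cal("scene")
f=lambda x,y:(x/4+269.6,y/4+99.6)
for p in [(177,102),(247,102),(212,102),(214,485),(185,485),(243,485),(215,630)]: print(onz(w,f(*p),85))
A=onz(w,f(212,102),85);B=onz(w,f(214,485),85);print("yaw",np.degrees(np.arctan2(*(B-A)[1::-1])),np.linalg.norm(B-A))
u=(B-A)/np.linalg.norm(B-A); print("mid",A+90*u)
for p in[(134,211),(355,216)]: print("plate",onz(w,f(*p),65))
print("cam",w[1])
# height check
si=lambda x,y:(x/4+219.6,y/4+119.6)
print(tri(w,f(212,102),D,si(380,242)), tri(w,f(214,485),D,si(526,246)))
print(proj(D,[A,B]),si(380,242),si(526,246)); print(proj(S,[A,B]))
E
```

```text
[515.7  14.7  85. ]
[518.1  34.5  85. ]
[516.9  24.6  85. ]
[632.   11.8  85. ]
[630.9   2.8  85. ]
[633.1  20.9  85. ]
[682.1   6.3  85. ]
yaw -6.319423499681212 115.80697125642304
mid [606.4  14.7  85. ]
plate [546.6  -3.1  65. ]
plate [556.2  64.9  65. ]
cam [513.1  22.8 413. ]
[518.   24.5  80.6] [634.4  11.4  75.1]
[[314.1 179.1]
 [350.6 178.6]] (314.6, 180.1) (351.1, 181.1)
[[334.8 223.5]
 [307.4 238.4]]
```

```bash
python3 - <<'E'
from h import *
np.set_printoptions(precision=1,suppress=True)
a=np.load("w2.npy"); w=(a[:,:3],a[:,3],a[:,4:]); D=cal("side"); S=cal("scene")
f=lambda x,y:(x/4+269.6,y/4+99.6)
for z in(80,85,90):
    A=onz(w,f(212,72),z);B=onz(w,f(214,485),z);C=onz(w,f(215,630),z)
    u=(C-A)/np.linalg.norm(C-A); print(z,A,B,C,"yaw",np.degrees(np.arctan2(*u[1::-1])),np.linalg.norm(B-A),np.linalg.norm(C-A),"mid",A+90*u)
    print(proj(D,[A,B,C]),proj(S,[A,B,C]))
p=(A:=onz(w,f(212,72),85))
for q in[(134,211),(355,216)]: print("plate",onz(w,f(*q),65))
go([596,15.5,110],173.6);go([596,15.5,67],173.6)
E
```

```text
80 [508.7  25.5  80. ] [633.8  11.6  80. ] [684.7   6.1  80. ] yaw -6.307861864832176 125.85185685518238 177.01661619446926 mid [598.2  15.7  80. ]
[[311.5 180.3]
 [351.1 179.8]
 [367.2 179.6]] [[336.6 223.6]
 [307.  239.7]
 [294.3 246.7]]
85 [508.8  25.5  85. ] [632.   11.8  85. ] [682.1   6.3  85. ] yaw -6.307861864832177 123.96192172618983 174.35833264012908 mid [598.3  15.6  85. ]
[[311.5 179.1]
 [350.6 178.6]
 [366.4 178.4]] [[336.7 222.5]
 [307.4 238.4]
 [294.9 245.2]]
90 [508.9  25.5  90. ] [630.2  12.   90. ] [679.5   6.6  90. ] yaw -6.307861864832177 122.07198659719738 171.7000490857889 mid [598.3  15.6  90. ]
[[311.5 177.9]
 [350.  177.4]
 [365.7 177.2]] [[336.7 221.4]
 [307.8 237.1]
 [295.5 243.8]]
plate [546.6  -3.1  65. ]
plate [556.2  64.9  65. ]
t 5.15 pos [594.6  12.3 232.2] yaw 172.9 q [-0.   0.4  1.4 -0.   1.4 -1.5] F [-0.7 -0.3 -0.5] w 94.0
shift [-0.   0.   0.1] turn [-0. -0. -0.]
t 5.15 pos [594.6  12.3 232.2] yaw 172.9 q [-0.   0.4  1.4 -0.   1.4 -1.5] F [-0.7 -0.3 -0.5] w 94.0
shift [-0.   0.   0.2] turn [-0. -0. -0.]
```

```bash
python3 - <<'E'
from h import *
np.set_printoptions(precision=4,suppress=True)
go([590,16.5,69],173.7)
E
```

```text
t 5.15 pos [594.6  12.3 232.2] yaw 172.9 q [-0.04  0.38  1.35 -0.    1.41 -1.49] F [-0.7 -0.3 -0.5] w 94.0
shift [0.0046 0.0036 0.1632] turn [-0.0004 -0.003  -0.014 ]
```

drive_tool:
  commands: [0.06,0.0046,0.0036,0.03,0,-0.003,-0.014,0.06,0.0046,0.0036,0.07,0,-0.003,-0.014,0.06,0.0046,0.0036,0.105,0,-0.003,-0.014,0.06,0.0046,0.0036,0.13,0,-0.003,-0.014,0.06,0.0046,0.0036,0.145,0,-0.003,-0.014,0.06,0.0046,0.0036,0.155,0,-0.003,-0.014,0.06,0.0046,0.0036,0.155,0,-0.003,-0.014]

```text
time_s: 5.85
eef_pos: [589.6, 16.1, 76.6]
tool_rot: [0.056, 0.998, -0.0, -0.001]
ft_force: [0.3, 0.9, 0.1]
gripper_width: 59.9
```

```bash
python3 - <<'E'
from h import *
np.set_printoptions(precision=4,suppress=True)
w=cal("wrist");go([590,16.5,69],173.7)
b=optics.read_camera("wrist")[:,:,::-1]; cv2.imwrite("pics/w3.png",b)
E
```

```text
t 5.85 pos [589.6  16.1  76.6] yaw 173.6 q [-0.03  0.52  1.53 -0.    1.09 -1.49] F [0.3 0.9 0.1] w 59.9
shift [-0.0003  0.0004  0.0076] turn [-0.0005 -0.0011 -0.0017]
```

View pics/w3.png

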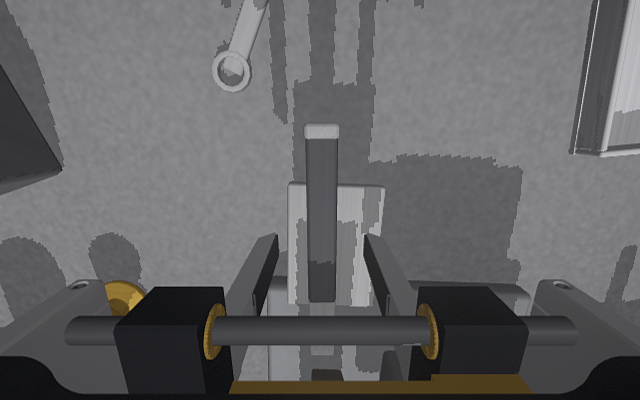

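The chisel at x≈322 px is centred between the fingers (278–364). I'll lower and grip.

drive_tool:
  commands: [0.06,0,0,0.005,0,0,0,0.06,0,0,0.008,0,0,0,0.06,0,0,0.008,0,0,0,0.01,0,0,0.008,0,0,0,0.01,0,0,0.008,0,0,0,0.01,0,0,0.008,0,0,0,0.01,0,0,0.008,0,0,0,0.01,0,0,0.008,0,0,0]
  squeeze: 40

```text
time_s: 6.7
eef_pos: [590.2, 16.2, 69.7]
tool_rot: [0.056, 0.998, -0.0, 0.0]
ft_force: [0.4, 0.9, -0.1]
gripper_width: 23.4
```

drive_tool:
  commands: [0.01,0,0,0,0,0,0,0.01,0,0,0,0,0,0,0.01,0,0,0,0,0,0]

```text
time_s: 7.0
eef_pos: [590.2, 16.3, 69.7]
tool_rot: [0.056, 0.998, -0.0, 0.0]
ft_force: [-0.1, 0.7, -0.4]
gripper_width: 19.7
```

drive_tool:
  commands: [0.01,0,0,-0.004,0,0,0,0.01,0.004,0,-0.008,0,0,0,0.01,0.02,0,-0.012,0,0,0,0.01,0.045,0,-0.03,0,0,0,0.01,0.06,0,-0.06,0,0,0,0.01,0.07,0,-0.09,0,0,0,0.01,0.07,0,-0.12,0,0,0,0.01,0.07,0,-0.12,0,0,0]

```text
time_s: 7.8
eef_pos: [521.6, 24.1, 193.8]
tool_rot: [0.056, 0.998, -0.0, 0.004]
ft_force: [0.9, -0.8, -3.4]
gripper_width: 20.1
```

```bash
python3 - <<'E'
from h import *
np.set_printoptions(precision=4,suppress=True)
go([448,327,190],178.5)
w=cal("wrist")
b=optics.read_camera("wrist")[:,:,::-1]; cv2.imwrite("pics/w4.png",b)
b=optics.read_camera("side")[:,:,::-1]; crop(b,220,110,200,150,4,"pics/s4.png")
E
```

```text
t 7.8 pos [521.6  24.1 193.8] yaw 173.6 q [-0.02  0.24  1.62 -0.    1.27 -1.48] F [ 0.9 -0.8 -3.4] w 20.1
shift [0.1068 0.2929 0.0031] turn [-0.0001  0.0072 -0.0849]
```

View pics/w4.png

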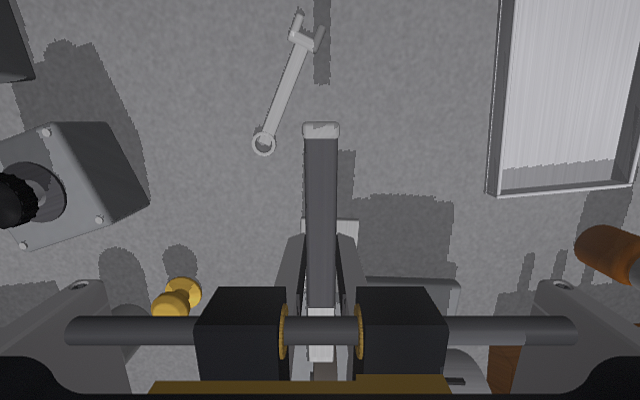

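View pics/s4.png

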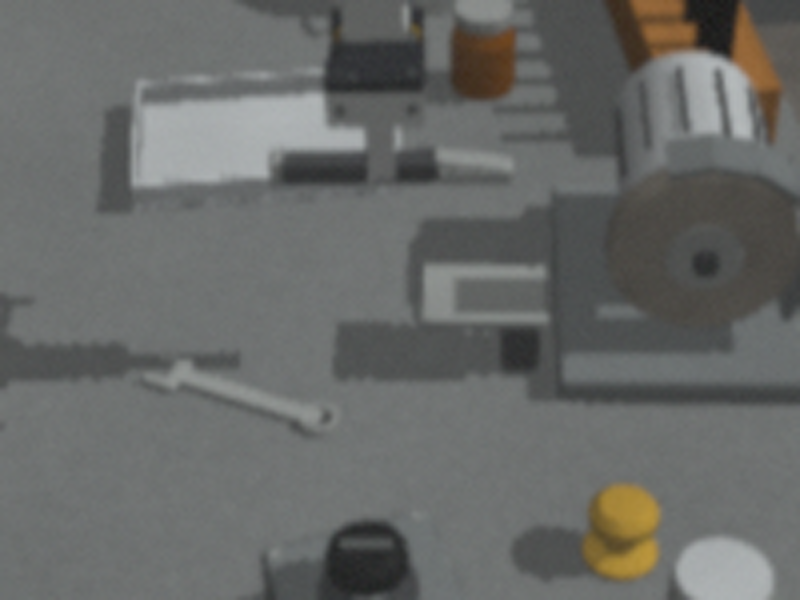

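```bash
python3 - <<'E'
from h import *
np.set_printoptions(precision=4,suppress=True)
go([431,327,130],178.5)
w=cal("wrist")
for p in [(490,196),(630,185),(501,0)]: print(onz(w,p,30))
E
```

```text
t 7.9 pos [520.3  24.1 189.4] yaw 173.6 q [-0.02  0.25  1.62 -0.    1.27 -1.48] F [-0.9  0.1 -4. ] w 19.6
shift [0.1224 0.2912 0.0592] turn [-0.0003  0.0007 -0.085 ]
[551.7725 235.8008  30.    ]
[556.697  408.8073  30.    ]
[338.0127 233.8515  30.    ]
```

drive_tool:
  commands: [0.01,0.015,0.036,0.0,0,0,-0.01,0.01,0.03,0.072,0.0,0,0,-0.02,0.01,0.045,0.109,0.0,0,0,-0.03,0.01,0.061,0.145,0.0,0,0,-0.04,0.01,0.076,0.182,0.0,0,0,-0.05,0.01,0.092,0.218,0.0,0,0,-0.06,0.01,0.107,0.255,0.0,0,0,-0.07,0.01,0.1224,0.2912,0.02,0,0,-0.085,0.01,0.1224,0.2912,0.05,0,0,-0.085,0.01,0.1224,0.2912,0.06,0,0,-0.085,0.01,0.1224,0.2912,0.06,0,0,-0.085]

```text
time_s: 9.0
eef_pos: [430.2, 326.0, 126.9]
tool_rot: [0.013, 1.0, -0.002, -0.002]
ft_force: [-0.3, -0.7, -2.5]
gripper_width: 19.5
```

```bash
python3 - <<'E'
from h import *
np.set_printoptions(precision=4,suppress=True)
go([431,327,9.5],178.5)
w=cal("wrist")
b=optics.read_camera("wrist")[:,:,::-1]; cv2.imwrite("pics/w5.png",b)
b=optics.read_camera("scene")[:,:,::-1]; crop(b,330,200,160,120,5,"pics/s5.png")
E
```

```text
t 9.0 pos [430.2 326.  126.9] yaw 178.5 q [ 0.58  0.36  1.64 -0.    1.15 -0.96] F [-0.3 -0.7 -2.5] w 19.5
shift [-0.0012  0.0014  0.1174] turn [-0.0032 -0.0032 -0.0004]
```

View pics/w5.png

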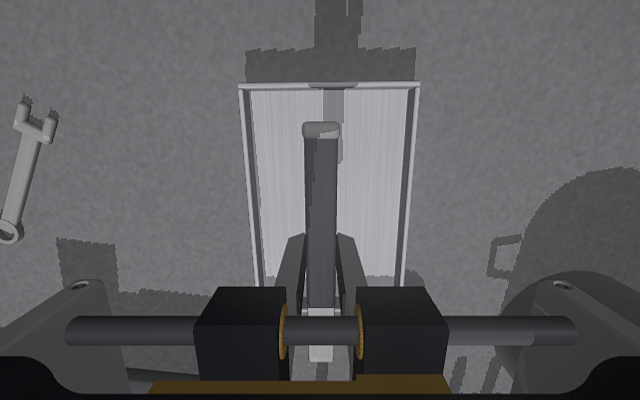

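View pics/s5.png

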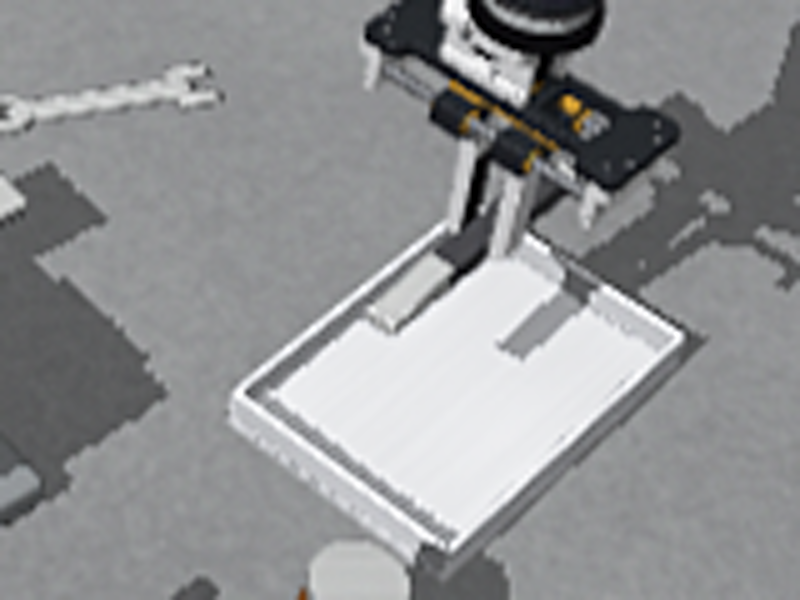

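drive_tool:
  commands: [0.01,-0.001,0.001,0.03,-0.003,-0.003,0,0.01,-0.001,0.001,0.06,-0.003,-0.003,0,0.01,-0.001,0.001,0.085,-0.003,-0.003,0,0.01,-0.001,0.001,0.1,-0.003,-0.003,0,0.01,-0.001,0.001,0.108,-0.003,-0.003,0,0.01,-0.001,0.001,0.112,-0.003,-0.003,0,0.01,-0.001,0.001,0.114,-0.003,-0.003,0,0.01,-0.001,0.001,0.114,-0.003,-0.003,0]

```text
time_s: 9.9
eef_pos: [433.1, 327.6, 16.4]
tool_rot: [0.014, 1.0, 0.002, 0.002]
ft_force: [0.2, 0.8, -3.5]
gripper_width: 19.5
```

drive_tool:
  commands: [0.01,0,0,0.002,0,0,0,0.01,0,0,0.004,0,0,0,0.01,0,0,0.0055,0,0,0,0.01,0,0,0.0055,0,0,0]

```text
time_s: 10.3
eef_pos: [433.0, 327.6, 10.7]
tool_rot: [0.014, 1.0, 0.002, 0.002]
ft_force: [0.4, -0.5, -2.2]
gripper_width: 19.9
```

drive_tool:
  commands: [0.01,0,0,0.001,0,0,0,0.01,0,0,0.0015,0,0,0,0.01,0,0,0.0015,0,0,0]

```text
time_s: 10.6
eef_pos: [433.1, 327.6, 9.7]
tool_rot: [0.014, 1.0, 0.002, 0.002]
ft_force: [-2.2, -1.6, 4.6]
gripper_width: 19.6
```

Contact is felt: Fz went from −3 to +4.6. I'll release.

drive_tool:
  commands: [0.024,0,0,0,0,0,0,0.03,0,0,0,0,0,0,0.05,0,0,0,0,0,0,0.05,0,0,0,0,0,0,0.05,0,0,-0.02,0,0,0,0.05,0,0,-0.06,0,0,0,0.05,0,0,-0.11,0,0,0,0.05,0,0,-0.16,0,0,0,0.06,0,0,-0.21,0,0,0]

```text
time_s: 11.5
eef_pos: [431.8, 326.7, 221.8]
tool_rot: [0.014, 1.0, 0.002, 0.002]
ft_force: [0.8, 0.8, -0.2]
gripper_width: 55.2
```

```bash
python3 - <<'E'
from h import *
go([480,-285.5,230],180)
b=optics.read_camera("scene")[:,:,::-1]; cv2.imwrite("pics/scene6.png",b); crop(b,330,200,160,120,5,"pics/s6.png")
b=optics.read_camera("wrist")[:,:,::-1]; cv2.imwrite("pics/w6.png",b)
E
```

```text
t 11.5 pos [431.8 326.7 221.8] yaw 178.4 q [ 0.58  0.26  1.53 -0.    1.34 -0.96] F [ 0.8  0.8 -0.2] w 55.2
shift [-0.0651 -0.6106 -0.0099] turn [ 0.0033  0.0049 -0.0275]
```

View pics/s6.png

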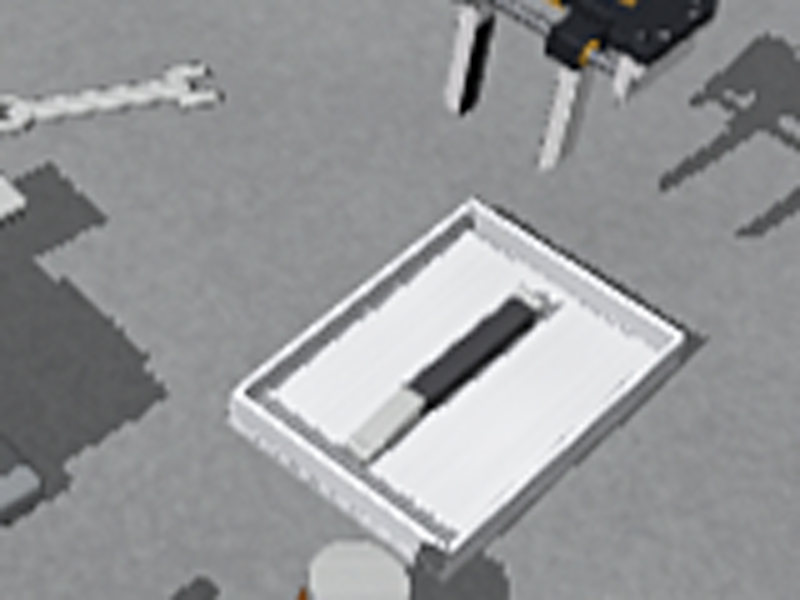

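View pics/w6.png

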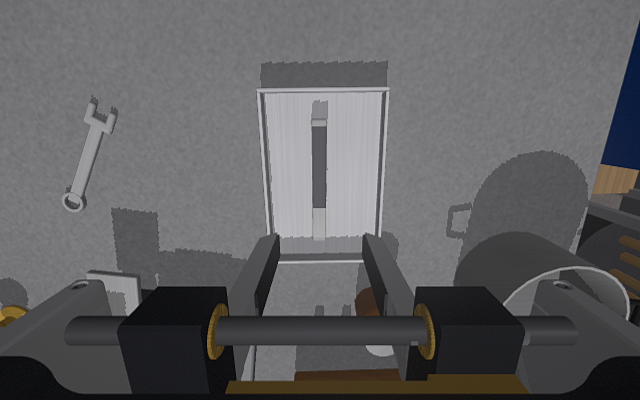

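The chisel lies flat in the tray, at wrist (319,180) and scene crop (440,370), clear of the walls. Back to the station for the twist.

drive_tool:
  commands: [0.094,-0.005,-0.0436,0,0,0,-0.008,0.094,-0.009,-0.0872,0,0,0,-0.016,0.094,-0.014,-0.131,0,0,0,-0.024,0.094,-0.019,-0.1744,0,0,0,-0.033,0.094,-0.023,-0.218,0,0,0,-0.041,0.094,-0.028,-0.2617,0,0,0,-0.05,0.094,-0.033,-0.3053,0,0,0,-0.058,0.094,-0.037,-0.349,0,0,0,-0.066,0.094,-0.042,-0.3925,0,0,0,-0.075,0.094,-0.047,-0.436,0,0,0,-0.083,0.094,-0.051,-0.48,0,0,0,-0.091,0.094,-0.056,-0.5234,0,0,0,-0.1,0.094,-0.06,-0.567,0,0,0,-0.108,0.094,-0.0651,-0.6106,0,0,0,-0.115,0.094,-0.0651,-0.6106,0,0,0,-0.115]

```text
time_s: 13.1
eef_pos: [481.7, -287.9, 220.3]
tool_rot: [-0.042, 0.999, 0.004, 0.007]
ft_force: [-0.4, 0.6, -0.5]
gripper_width: 94.2
```

```bash
python3 - <<'E'
from h import *
np.set_printoptions(precision=4,suppress=True)
w=cal("wrist");go([480,-285.5,140],185)
b=optics.read_camera("wrist")[:,:,::-1]; cv2.imwrite("pics/w7.png",b); crop(b,240,80,160,180,4,"pics/w7c.png")
np.save("w7.npy",np.hstack([w[0],w[1][:,None],w[2]]))
print(proj(w,[[480,-285.5,126]]),w[1])
E
```

```text
t 13.1 pos [ 481.7 -287.9  220.3] yaw -175.2 q [-0.61  0.31  1.47  0.02  1.35 -2.27] F [-0.4  0.6 -0.5] w 94.2
shift [0.0025 0.0019 0.0803] turn [ 0.0081  0.0136 -0.0033]
[[322.776  202.5737]] [ 396.7383 -296.8768  398.7507]
```

View pics/w7.png

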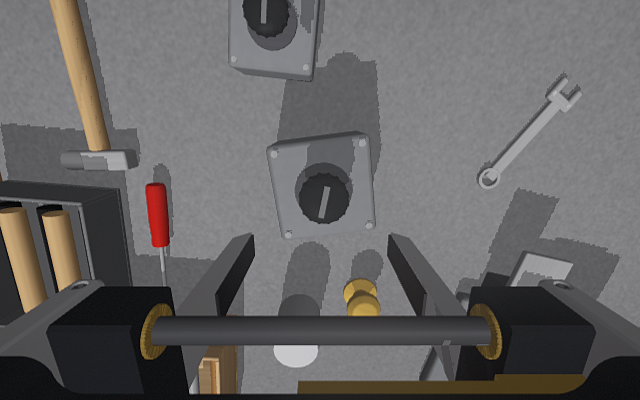

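The cap's mark is centred at (324,202), against a predicted (322.8,202.6), so the position is confirmed. Lowering around the cap.

drive_tool:
  commands: [0.094,0.0025,0.0019,0.04,0.008,0.0136,0,0.094,0.0025,0.0019,0.075,0.008,0.0136,0,0.094,0.0025,0.0019,0.1,0.008,0.0136,0,0.094,0.0025,0.0019,0.115,0.008,0.0136,0,0.094,0.0025,0.0019,0.122,0.008,0.0136,0,0.094,0.0025,0.0019,0.124,0.008,0.0136,0,0.094,0.0025,0.0019,0.124,0.008,0.0136,0]

```text
time_s: 13.85
eef_pos: [481.0, -282.6, 97.0]
tool_rot: [-0.043, 0.999, 0.0, 0.0]
ft_force: [-1.0, -0.3, 0.3]
gripper_width: 94.0
```

```bash
python3 - <<'E'
from h import *
np.set_printoptions(precision=4,suppress=True)
w=cal("wrist");go([480,-285.5,94],185)
b=optics.read_camera("wrist")[:,:,::-1]; cv2.imwrite("pics/w8.png",b)
E
```

```text
t 13.85 pos [ 481.  -282.6   97. ] yaw -175.1 q [-0.6   0.43  1.61  0.    1.1  -2.25] F [-1.  -0.3  0.3] w 94.0
shift [ 0.0012 -0.0028  0.003 ] turn [ 0.0003  0.0005 -0.0021]
```

View pics/w8.png

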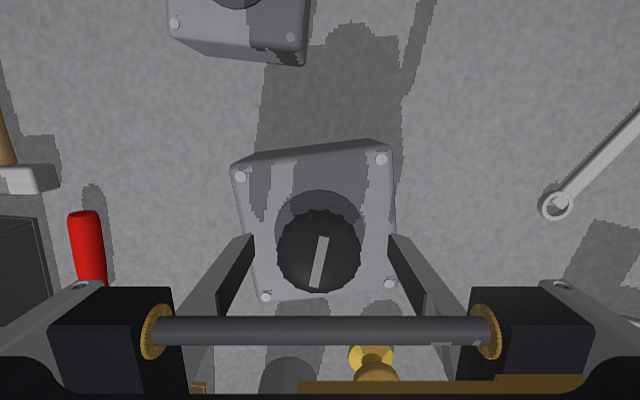

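drive_tool:
  commands: [0.094,0.0012,-0.0024,0.003,0,0,0,0.094,0.0012,-0.0024,0.003,0,0,0,0.06,0.0012,-0.0024,0.003,0,0,0,0.04,0.0012,-0.0024,0.003,0,0,0,0.04,0.0012,-0.0024,0.003,0,0,0,0.04,0.0012,-0.0024,0.003,0,0,0,0.04,0.0012,-0.0024,0.003,0,0,0,0.04,0.0012,-0.0024,0.003,0,0,0,0.04,0.0012,-0.0024,0.003,0,0,0]
  squeeze: 15

```text
time_s: 14.8
eef_pos: [480.1, -284.7, 94.3]
tool_rot: [-0.043, 0.999, 0.001, 0.0]
ft_force: [-0.1, 5.5, 2.8]
gripper_width: 51.3
```

```bash
python3 - <<'E'
from h import *
go([480,-285.5,94],185); print(r.get_state()["ft_torque"])
E
```

```text
t 14.8 pos [ 480.1 -284.7   94.3] yaw -175.1 q [-0.6   0.43  1.61  0.    1.1  -2.26] F [-0.1  5.5  2.8] w 51.3
shift [ 0.0001 -0.0008  0.0003] turn [ 0.001   0.0007 -0.0021]
[ 0.78463877 -0.03785919  0.0062572 ]
```

drive_tool:
  commands: [0.04,0,0.0005,0,0,0,0.13,0.04,0,0.0005,0,0,0,0.26,0.04,0,0.0005,0,0,0,0.39,0.04,0,0.0005,0,0,0,0.52,0.04,0,0.0005,0,0,0,0.65,0.04,0,0.0005,0,0,0,0.78]

```text
time_s: 15.4
eef_pos: [479.8, -285.1, 94.6]
tool_rot: [0.343, 0.939, -0.0, 0.0]
ft_force: [-4.0, -6.5, 2.3]
gripper_width: 51.5
```

```bash
python3 - <<'E'
from h import *
go([480,-285.5,94]); print(r.get_state()["ft_torque"])
b=optics.read_camera("wrist")[:,:,::-1]; cv2.imwrite("pics/w9.png",b)
E
```

```text
t 15.4 pos [ 479.8 -285.1   94.6] yaw 139.9 q [-0.6   0.43  1.61 -0.    1.09 -1.47] F [-4.  -6.5  2.3] w 51.5
shift [-0.0004 -0.0001  0.0006] turn [-0.0005  0.0008 -0.    ]
[-1.41480527  0.81533456  0.18183634]
```

View pics/w9.png

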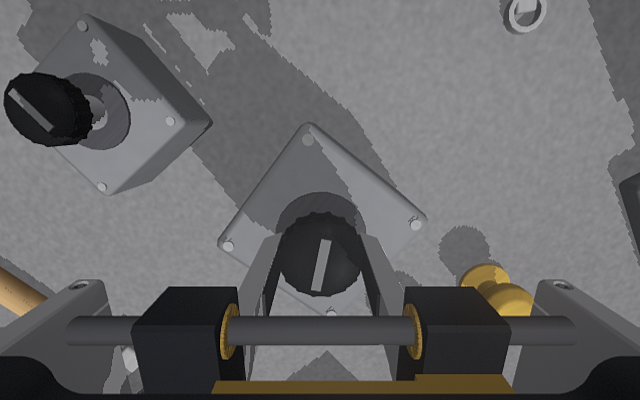

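The mark on the cap keeps its angle relative to the fingers, so the cap turns with the grip. I'll continue.

drive_tool:
  commands: [0.04,0,0,0,0,0,0.13,0.04,0,0,0,0,0,0.26,0.04,0,0,0,0,0,0.39,0.04,0,0,0,0,0,0.52,0.04,0,0,0,0,0,0.65,0.04,0,0,0,0,0,0.78]

```text
time_s: 16.05
eef_pos: [478.8, -285.6, 94.6]
tool_rot: [0.679, 0.734, -0.001, -0.0]
ft_force: [-9.3, -2.6, 5.1]
gripper_width: 51.4
```

drive_tool:
  commands: [0.04,0,0,0,0,0,0.1,0.04,0,0,0,0,0,0.15]

```text
time_s: 16.25
eef_pos: [478.5, -285.8, 95.2]
tool_rot: [0.734, 0.679, -0.001, -0.0]
ft_force: [-6.0, 1.7, 8.4]
gripper_width: 51.5
```

drive_tool:
  commands: [0.04,0,0,0,0,0,0.1,0.04,0,0,0,0,0,0.15]

```text
time_s: 16.45
eef_pos: [478.3, -285.7, 95.8]
tool_rot: [0.784, 0.621, -0.002, -0.0]
ft_force: [-5.3, 1.7, 7.0]
gripper_width: 51.3
```

drive_tool:
  commands: [0.04,0,0,0,0,0,0.1,0.04,0,0,0,0,0,0.15]

```text
time_s: 16.65
eef_pos: [478.0, -285.7, 96.5]
tool_rot: [0.829, 0.559, -0.002, -0.0]
ft_force: [-3.8, 1.9, 8.2]
gripper_width: 51.4
```

The upward push rose to about 8 N and the tool is creeping up at a turn of roughly 2.0 rad, so the latch has probably freed. I'll open and look.

drive_tool:
  commands: [0.06,0,0,0,0,0,0,0.094,0,0,0,0,0,0,0.094,0,0,0,0,0,0,0.094,0,0,0,0,0,0,0.094,0,0,0,0,0,0]

```text
time_s: 17.15
eef_pos: [478.0, -285.7, 96.4]
tool_rot: [0.829, 0.559, -0.002, -0.0]
ft_force: [0.3, -0.5, 0.3]
gripper_width: 87.7
```

```bash
python3 - <<'E'
from h import *
D=cal("side")
go([480,-285.5,94])
b=optics.read_camera("wrist")[:,:,::-1]; cv2.imwrite("pics/w10.png",b)
a=optics.read_camera("side")[:,:,::-1]; crop(a,230,180,160,120,5,"pics/s10.png")
E
```

```text
t 17.15 pos [ 478.  -285.7   96.4] yaw 68.0 q [-0.6   0.43  1.61 -0.    1.1  -0.22] F [ 0.3 -0.5  0.3] w 87.7
shift [0.0009 0.0018 0.0024] turn [-0.0028  0.0027 -0.    ]
```

View pics/s10.png

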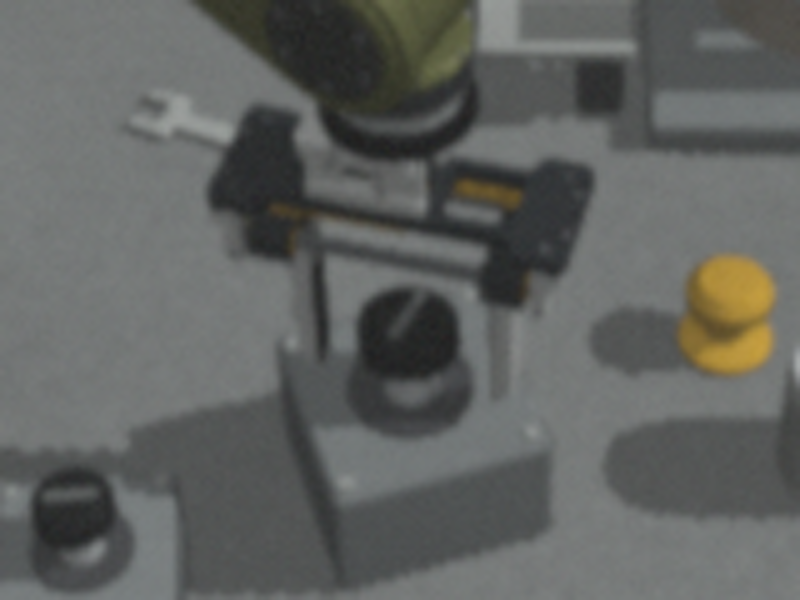

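View pics/w10.png

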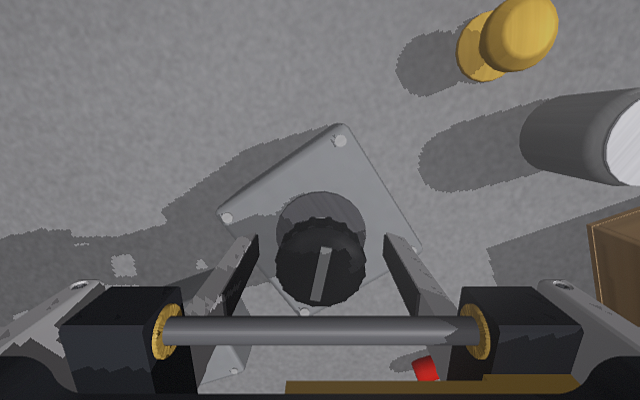

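The cap's mark is back at crop y≈313, its original height, and the stem is visible, so it has sprung up. I'll retract and verify everything.

drive_tool:
  commands: [0.094,0.0009,0.0018,0,0,0,0,0.094,0.0009,0.0018,-0.02,0,0,0,0.094,0.0009,0.0018,-0.05,0,0,0,0.094,0.0009,0.0018,-0.09,0,0,0,0.094,0.0009,0.0018,-0.13,0,0,0,0.094,0.0009,0.0018,-0.15,0,0,0,0.094,0.0009,0.0018,-0.15,0,0,0]

```text
time_s: 17.95
eef_pos: [481.4, -285.8, 249.5]
tool_rot: [0.829, 0.559, -0.001, 0.002]
ft_force: [0.3, 0.8, -0.4]
gripper_width: 93.9
```

```bash
python3 - <<'E'
from h import *
go([480,-285.5,94])
a=optics.read_camera("side")[:,:,::-1]; cv2.imwrite("pics/side11.png",a); crop(a,230,180,160,120,5,"pics/s11.png")
b=optics.read_camera("scene")[:,:,::-1]; cv2.imwrite("pics/scene11.png",b); crop(b,230,140,160,120,5,"pics/sc11.png")
E
```

```text
t 17.95 pos [ 481.4 -285.8  249.5] yaw 68.0 q [-0.6   0.29  1.43 -0.    1.42 -0.21] F [ 0.3  0.8 -0.4] w 93.9
shift [ 0.0003 -0.0018  0.1555] turn [0.0024 0.0038 0.    ]
```

View pics/s11.png

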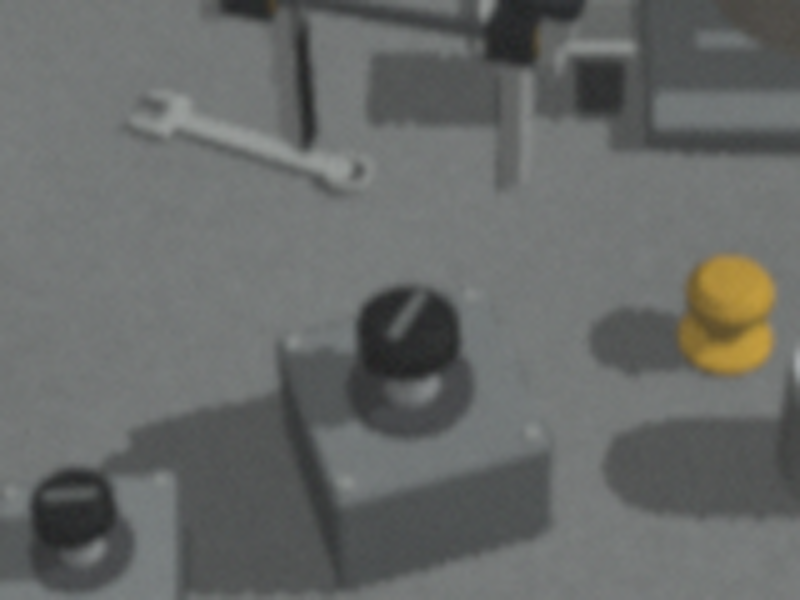

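View pics/scene11.png

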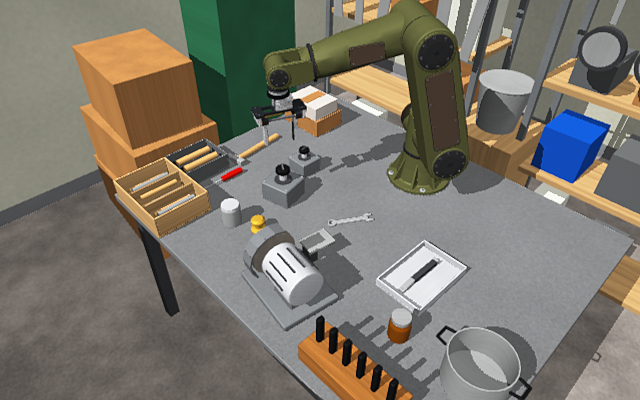

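View pics/sc11.png

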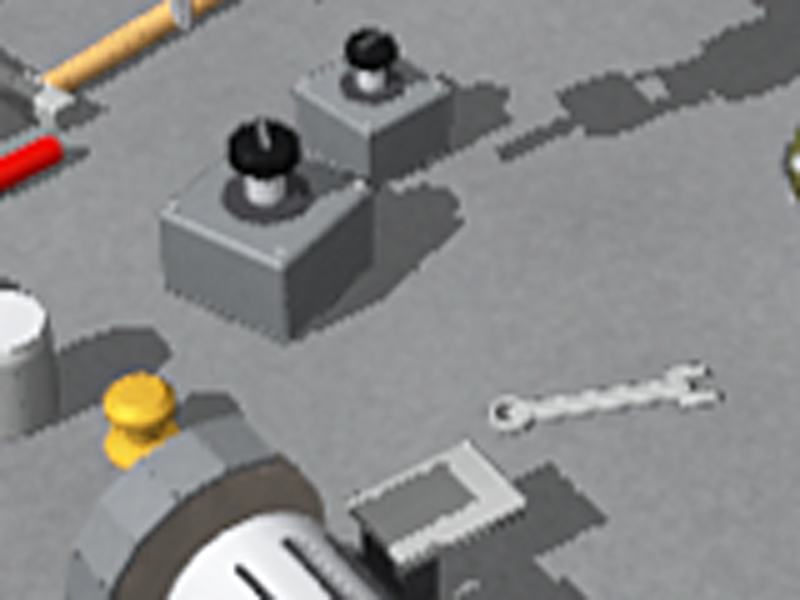

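The scene crop shows the cap at the same height as at the start, with its top at (265,120). The chisel is in the tray at scene (425,275) and the bystanders are unmoved.

```bash
python3 -c "
from rig import job_done; print(job_done())"
```

```text
the job is handed in; nothing more can be done
None
```

The job is done and handed in at about 18 s of the 72 s allowed.

- **Stop pressed:** I pressed the larger station's mushroom until it bottomed, at about 32 N. After I let go, the side camera showed the cap about 12 mm lower, so it had latched.
- **Chisel moved:** I gripped the chisel on the rest and backed it away from the wheel. I then set it down in the tray, releasing only once I felt contact of about 5 N. It lies flat and clear of the walls.
- **Stop freed:** One grip was enough. After about 2.0 rad clockwise I felt an upward push of about 8 N, opened the fingers, and the cap sprang up.

In the final pictures the cap is back at its original height in both the side and scene views. The chisel is in the tray, the wrench, door knob, tin and screwdriver are where they started, and the gripper is about 110 mm above the cap, touching nothing. I checked the jar and hammer only in the full scene picture.

One check disagreed at first. My first estimate of the chisel's butt end took a bright strip on its top for the end face, which made the bar look about 9 mm short. I corrected that before gripping, and the shoulder length then matched the description. The tip still came out about 6 mm short, which did not affect the grip.

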